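# Gauge the gap of a sprung bar jig with a tapered feeler blade

### The arm

A 6-joint arm with a two-finger parallel gripper is mounted at the origin on the work surface. World frame = base frame: x ahead of the robot, y to its left, z up, the work surface at z = 0. Lengths are in m, angles in degrees, forces in N, time in s.
With the tool pointing down it reaches from about 0.3 to 0.75 m from the base axis. Payload 8.5 kg.
Tool frame: the origin (TCP) lies between the finger pads; the fingertips stand 22 mm ahead of it and the grasp point (between the pads) lies 3 mm ahead of it (env.nose_length is the distance from the TCP to the fingertips, in m); z points along the fingers, x is the direction in which the jaws open and shut, and the axes are right-handed (so a half turn about z gives the same grasp; the last joint's range is limited). The gripper opens to 85 mm and grips with 20 to 120 N. Pads are 22 mm wide; open, the fingers measure 114 mm over their backs; the gripper's body (76 mm by 85 mm) begins 54 mm behind the grasp point. The pads swing forward as they close: fully open they stand 13 mm farther back than shut.
Start: joints at [53.382, 21.807, 74.336, -0, 83.858, -12.336], TCP at [0.226, 0.501, 0.253] pointing down, gripper open.
Joint ranges: [-178.18, 178.18], [-50.72, 133.34], [12.68, 142.11], [-81.47, 261.47], [9.98, 163.14], [-165.26, 165.26]. Speed limits (degrees/s): [136.94, 136.94, 180, 180, 180, 180].

### API

Orientations are given as a 3x3 rotation matrix whose columns are the frame's x, y, z axes.
In Python, from rig import env gives the robot as it stands.
- The arm moves only by the tool arm_command, never from a script. Its argument "steps" is a list of rows, each an object with "delta_pos": the shift along the world's x, y, z in mm, a list of three; "dr": the turn, a rotation vector about the world's x, y, z in degrees, a list of three. In form: [{"delta_pos": [dx, dy, dz], "dr": [wx, wy, wz]}, ...]. A call has 1 to 20 rows; each row shifts and turns the commanded pose from where the row before left it; what a row does not reach is not made up. A row lasts 1/10 s, in which the tool goes at most 50 mm and 8.59 degrees, less where a joint would pass 70% of its speed; a pose out of reach is approached as far as the arm can. A call with a gripper value outside its range is refused whole. "grip" is the opening, from 0 (shut) to 1 (fully open), set as the call begins (left out, the last holds). The fingers move at their own pace and stop on an object; "squeeze" is the grip in N (left out, the last holds). Time passes only in rows, so rows that do not move let the fingers close. It gives the time, the measured TCP pose, the force and the opening at its end, in the units of the state.
- env.observe(): the state, without advancing time (a new reading comes with each control period).
- env.get_image(name): name is "scene" or "top" or "wrist"; returns the picture (480x640x3 uint8, blue, green, red); there is no depth.
- env.get_calibration(name): a dict with "fx", "fy", "cx", "cy" (pixels), "k1" (the pictures are not rectified: a ray, as slopes to the right and down, at radius r is drawn at 1 + k1 r^2 times it, then the intrinsics apply), "view" (4x4, takes a point from world to camera coordinates). Camera axes: x right, y up, looking along -z (the intrinsics and any distortion apply to the point x, -y, -z); pixel columns grow to the right and rows downward; lengths in m; the calibration is good to about 2 mm. A picture is of the moment at which its call begins: read the wrist's pose just before it. get_calibration takes no time and is no camera call; for the wrist camera it gives the pose at the moment of the call.
- env.close_job(): hands the job in, once; it reports no verdict.
The state is a dict: "time_s": time; "q": joint angles; "qvel": joint speeds; "joint_efforts": joint torques, N m; "position": TCP position; "tool_rot": TCP orientation; "ft_force": force on the tool from outside, world axes, zero at the start; "wrist_torque": the same for the moment, N m; "grip_width": finger opening in m.
Only numpy, scipy, OpenCV 4.12 (cv2) and the standard library are available. Lean on these libraries where they do the work, as an engineer would, in place of code of your own. Each camera call takes 0.05 s, during which the arm holds its last target. There are 200 camera calls.

### The job

Pick up the tapered feeler blade by its orange handle and slide it, nose first, flat and with its straight edge along the fixed bar, into the gap between the two black bars, until you feel the sprung bar nip it and give by about 2 mm. Do not force it in further than that; let go there and leave the blade lying on the bed, lightly nipped, so that the gap can be read off it. Leave the things round about alone.

Things in the scene. Friction and masses are not known exactly. Their poses are not given: they have to be found in the camera images.
- jig: Bar jig, fixed to the bench: flat steel bed 230 x 145 x 12 mm with two black bars, 90 mm long, 22 mm high, and a gap between. Origin: on the bench under the front end of the fixed bar's inner face. x points along and into the gap: bars from x = 0 to 90 mm, bed x = -130 to 100, y = -85 to 60. The fixed bar (30 mm wide, steel screw heads) is on the +y side, inner face at y = 0. Bed top z = 12 mm.
- pad (a joint): How far the sprung bar has given way, in m: 0 at rest, stops hard at 0.006. It is the black bar (14 mm wide) on the -y side of the gap, on springs in front of a red carriage clamped somewhere different each time: the gap is 9 to 20 mm. It gives square to the gap: 3 N starts it, then 1.5 N more per mm. Its front corner meets the blade 25 to 80 mm behind the nose.
- blade: Tapered steel feeler blade lying flat, 8 mm thick, 0.1 to 0.2 kg. Origin: underside, below the handle's centre; x points to the nose, 126 mm ahead. Straight edge at y = +13 mm, x = -14 to 126. The other edge tapers: 4 mm wide at the nose, 1 mm wider per 5 mm back, 26 mm at the handle. Orange upright handle at the origin: 32 mm along x, 12 mm along y, z = 8 to 64 mm.
- blade_grip (a point): Centre of the orange handle's grip, 40 mm above the blade's underside on the handle's upright axis. Axes as the blade's.
- blade_nose (a point): Front end of the straight edge, half-way up the blade's thickness (4 mm above its underside), 126 mm ahead of the handle's centre and 13 mm to its +y side. Axes as the blade's.
- rod_block: Bystander: wooden block 90 x 60 x 40 mm with coloured glass rods standing in it, up to 150 mm high. Origin at the centre of its underside.
- frit_jar: Bystander: amber glass jar with a metal cap, 60 mm across, 85 mm high. Origin at the centre of its underside.
- tile: Bystander: white ceramic tile 80 x 80 x 12 mm lying flat. Origin at the centre of its underside.
Things that resemble listed ones, but are neither listed nor needed, are in the scene too. Several things look just like the blade: the one meant starts nearest to the robot's base.

How it is judged (in metres and radians):
On the way, in this order (a step that is already met when the one before it is completed fails the run):
1. the blade, held by the robot, has its nose between the bars, lined up with the fixed bar (contact force between the fingers and blade above 1 N and x of blade_nose in the frame of jig above 0.005 m and z of blade_nose in the frame of jig below 0.026 m and angle between the x axis of blade and the x axis of jig, either way round below 0.12 rad and y of blade_nose in the frame of jig between -0.009 and 0.0025 m), for 0.05 s.
2. the held blade, straight along the fixed bar, is nipped: the sprung bar is pushed back by 0.5 to 3.5 mm (contact force between the fingers and blade above 1 N and angle between the x axis of blade and the x axis of jig, either way round below 0.07 rad and y of blade_nose in the frame of jig between -0.0025 and 0.0025 m and x of blade_nose in the frame of jig above 0.015 m and z of blade_nose in the frame of jig below 0.026 m and value of joint pad between 0.0005 and 0.0035 m), for 0.15 s.
At the end, for the whole second after the job is handed in: Blade released, still and flat on the bed (0.05 rad, 2.5 mm), nose 15 mm or more into the gap, straight edge within 2.5 mm and 0.07 rad of the fixed bar's face, and the sprung bar holding it, pushed back by 0.5 to 3.5 mm (angle between the x axis of blade and the x axis of jig, either way round below 0.07 rad and y of blade_nose in the frame of jig between -0.0025 and 0.0025 m and x of blade_nose in the frame of jig above 0.015 m and z of blade_nose in the frame of jig below 0.026 m and value of joint pad between 0.0005 and 0.0035 m and z of blade_nose in the frame of jig below 0.0185 m and angle between blade's own z axis and vertical below 0.05 rad and linear speed of blade below 0.01 m/s and not (contact force between the fingers and blade above 0.05 N)); the robot touches nothing.
It fails at once if the blade is forced in: the sprung bar is pushed back by more than 4.5 mm (value of joint pad above 0.0045 m).
It fails at once if the blade is pressed on the jig with more than 40 N (contact force between blade and jig above 40 N).
It fails at once if a bystander is moved by more than 15 mm (distance of any of rod_block, frit_jar, tile from where it was at the start of the episode above 0.015 m).
It also fails if it takes over 72 s, if anything falls off the work surface, if the arm or the gripper's body presses on something with over 40 N, if the wrist force passes 120 N, or if a joint passes its speed limit or range.

## Working session

There is one attempt and no reset: what is moved stays moved. The work goes in short steps, Python scripts to look and compute and a tool call to move; the robot and the scene stay as the last step left them, time stands still between calls to the robot, and variables do not carry over. Pictures are saved under pics/ and viewed, about 8 in all and at most 12, crops included, and the job is handed in when it is done.

Besides the shell and the picture viewer there is one more tool, called as a command line: name --argument value ..., lists and objects as JSON in quotes. arm_command: Moves the arm, as the interface text tells. Its arguments: {"type":"object","properties":{"steps":{"type":"array"},"grip":{"type":"number"},"squeeze":{"type":"number"}},"required":["steps"]}

```bash
mkdir -p pics; ls; cat > h.py <<'E'
from rig import env
import numpy as np, cv2
def K(c): return np.array([[c['fx'],0,c['cx']],[0,c['fy'],c['cy']],[0,0,1.]])
def ray(c,uv):
    uv=np.atleast_2d(np.float64(uv)); 
    n=(uv-[c['cx'],c['cy']])/[c['fx'],c['fy']]; s=n.copy()
    for _ in range(20): s=n/(1+c['k1']*(s**2).sum(1,keepdims=True))
    V=np.array(c['view']); R=V[:3,:3]; o=-R.T@V[:3,3]
    d=np.c_[s[:,0],-s[:,1],-np.ones(len(s))]@R
    return o,d
def onz(c,uv,z):
    o,d=ray(c,uv); t=(z-o[2])/d[:,2]; return o+d*t[:,None]
def proj(c,P):
    V=np.array(c['view']); p=np.atleast_2d(P)@V[:3,:3].T+V[:3,3]
    s=np.c_[p[:,0],-p[:,1]]/-p[:,2:]; s=s*(1+c['k1']*(s**2).sum(1,keepdims=True))
    return s*[c['fx'],c['fy']]+[c['cx'],c['cy']]
E
python3 - <<'E'
from h import *
for n in ['scene','top']:
    cv2.imwrite(f'pics/{n}0.png',env.get_image(n)); print(n,env.get_calibration(n))
print(env.observe())
E
```

```text
pics
scene {'fx': 624.0975814738156, 'fy': 624.0975814738156, 'cx': 314.2444448781826, 'cy': 238.0992667213607, 'k1': -0.08390072544190064, 'view': array([[ 0.87070332,  0.49172609, -0.00901016, -0.56981397],
       [-0.29762352,  0.54141245,  0.78631597,  0.12988948],
       [ 0.39153029, -0.68196629,  0.61775887, -1.74568575],
       [ 0.        ,  0.        ,  0.        ,  1.        ]])}
top {'fx': 453.8626827271757, 'fy': 453.8626827271757, 'cx': 316.72489183647747, 'cy': 237.34138999975625, 'k1': -0.11186143340780066, 'view': array([[-3.00146805e-02, -9.99544322e-01, -3.20439375e-03,
         7.23295667e-02],
       [ 9.91921688e-01, -3.01807757e-02,  1.23209117e-01,
        -6.15967255e-01],
       [-1.23249685e-01,  5.19574630e-04,  9.92375557e-01,
        -8.88787573e-01],
       [ 0.00000000e+00,  0.00000000e+00,  0.00000000e+00,
         1.00000000e+00]])}
{'time_s': 0.1, 'q': array([ 5.33827898e+01,  2.18363642e+01,  7.43820819e+01, -5.94848399e-04,
        8.38589834e+01, -1.23354079e+01]), 'qvel': array([-0.00875962, -0.01046309, -0.16720446,  0.05561404,  0.01530789,
        0.041634  ]), 'joint_efforts': array([ 5.18769608e-03, -4.49225521e+01, -2.31656581e+01, -1.17958275e-04,
        3.72161740e-03, -2.03447917e-05]), 'position': array([0.2260174 , 0.50113134, 0.25277085]), 'tool_rot': array([[ 4.11223322e-01,  9.11534280e-01, -7.97778199e-04],
       [ 9.11533670e-01, -4.11224001e-01, -1.09084150e-03],
       [-1.32240497e-03, -2.78622222e-04, -9.99999087e-01]]), 'ft_force': array([ 0.08505565,  0.38039009, -0.12673932]), 'wrist_torque': array([ 0.00147933,  0.00153598, -0.00113126]), 'grip_width': 0.08535690950253176}
```

View pics/top0.png

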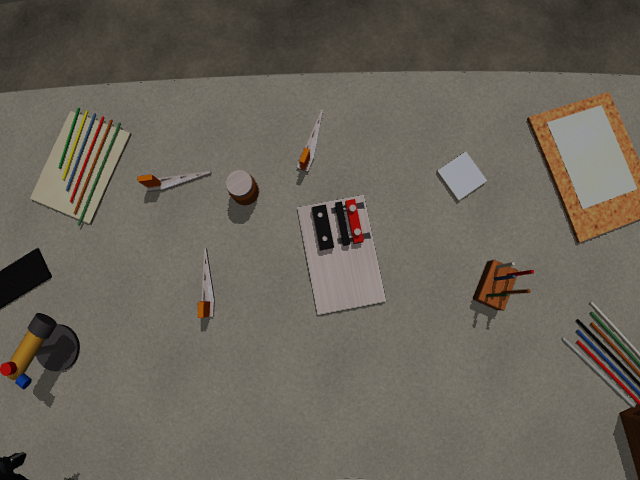

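View pics/scene0.png

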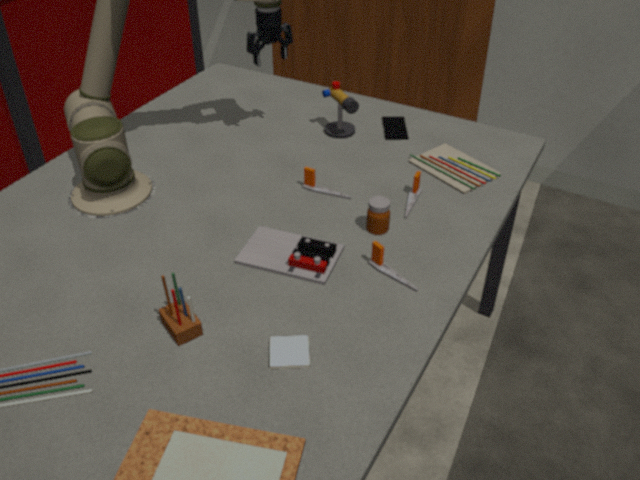

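Top view: three look-alike blades, with handles at px (205,310), (150,181) and (304,158). The jig is at (342,255), with its fixed bar at (322,228), sprung bar at (342,222) and red carriage at (355,220). The jar is at (241,187), the tile at (462,176) and the rod block at (496,285). The blade at (205,310) looks nearest to the base; I'll measure to confirm.

```bash
python3 - <<'E'
from h import *
c=env.get_calibration('top'); im=cv2.imread('pics/top0.png'); hsv=cv2.cvtColor(im,cv2.COLOR_BGR2HSV)
cs=env.get_calibration('scene'); ims=cv2.imread('pics/scene0.png')
for nm,cc,I in(('top',c,im),('scene',cs,ims)):
    h=cv2.cvtColor(I,cv2.COLOR_BGR2HSV); m=cv2.inRange(h,(6,190,110),(16,255,255))
    n,l,s,ce=cv2.connectedComponentsWithStats(m)
    for i in range(1,n):
        if s[i][4]>40 : print(nm,s[i],ce[i].round(1), onz(cc,ce[i],.036)[0].round(3), np.hypot(*onz(cc,ce[i],.036)[0][:2]).round(3))
# bed: bright low-sat in region
g=im.copy(); m=cv2.inRange(hsv,(0,0,125),(180,60,255)); m[:190]=0;m[320:]=0;m[:,:290]=0;m[:,395:]=0
cn=max(cv2.findContours(m,0,2)[0],key=cv2.contourArea); hull=cv2.convexHull(cn)
for e in (3,5): 
    ap=cv2.approxPolyDP(hull,e,True)[:,0]; print('bed',ap.tolist(),onz(c,ap,.012).round(4).tolist())
r=cv2.minAreaRect(onz(c,hull[:,0],.012)[:,:2].astype(np.float32)*1000);print(r)
a=cv2.resize(im[235:330,160:255],None,fx=6,fy=6,interpolation=2)[:, :400]; b=cv2.resize(im[190:320,290:395],None,fx=4.38,fy=4.38,interpolation=2)
b=cv2.resize(b,(b.shape[1]*570//b.shape[0],570))[:,:400]
cv2.imwrite('pics/crop.png',np.hstack([a,b]))
E
```

```text
top [ 83 129  25  62  67] [ 94.2 160.5] [0.8   0.53  0.036] 0.96
top [299 148  10  15  68] [303.8 155.1] [0.793 0.076 0.036] 0.797
top [138 175  14   7  72] [144.5 177.6] [0.757 0.416 0.036] 0.864
top [479 261  22  40 255] [488.6 281.7] [ 0.515 -0.297  0.036] 0.595
top [497 267  21  10 107] [505.1 271. ] [ 0.536 -0.334  0.036] 0.631
top [507 278   9  12  56] [510.4 283.6] [ 0.51  -0.343  0.036] 0.614
top [495 280  11  13  97] [499.7 285.7] [ 0.506 -0.32   0.036] 0.599
top [487 297  12  10  75] [493.5 301.2] [ 0.475 -0.305  0.036] 0.564
top [198 302   6  16  80] [200.2 309.3] [0.478 0.294 0.036] 0.562
top [592 323  48  51  78] [616.1 348.4] [ 0.363 -0.571  0.036] 0.677
scene [305 168   9  18  53] [310.8 175. ] [0.477 0.295 0.036] 0.561
scene [414 172   6  20  55] [416.1 181.3] [0.747 0.406 0.036] 0.85
scene [373 242  10  23  63] [379.3 251. ] [0.785 0.083 0.036] 0.789
bed [[363, 195], [385, 301], [318, 314], [297, 207]] [[0.7089, -0.0475, 0.012], [0.4839, -0.0838, 0.012], [0.4617, 0.0558, 0.012], [0.6872, 0.0935, 0.012]]
bed [[363, 195], [385, 301], [318, 314], [297, 207]] [[0.7089, -0.0475, 0.012], [0.4839, -0.0838, 0.012], [0.4617, 0.0558, 0.012], [0.6872, 0.0935, 0.012]]
((585.6976318359375, 4.633636474609375), (229.51199340820312, 144.4671173095703), 9.239226341247559)
```

View pics/crop.png

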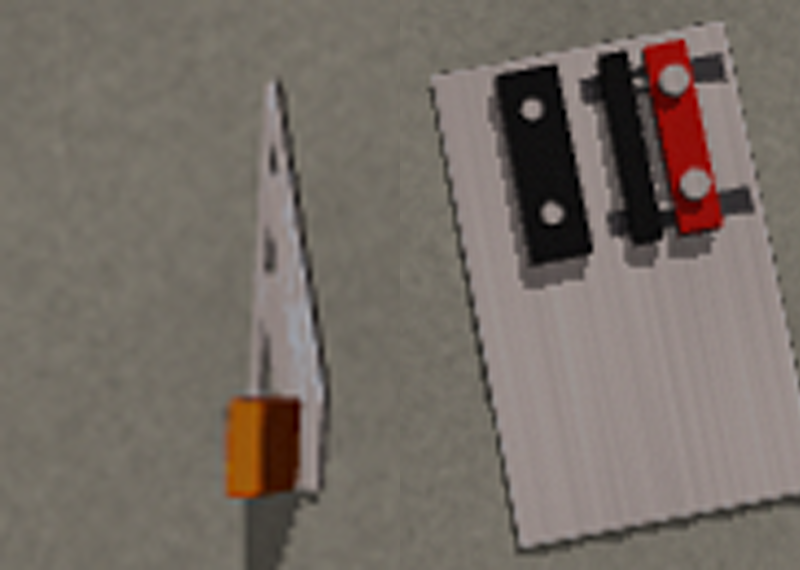

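The crop shows the nearest blade (handle range 0.56 m against 0.79 and 0.85 m). It lies flat with its straight edge to the left and its nose up-image at about px (205,248). The jig bed measures 229.5 x 144.5 mm at yaw 9.2°, which matches the description.

```bash
python3 - <<'E'
from h import *
c=env.get_calibration('top')
P=lambda u,v:(160+u/6,235+v/6)
n=onz(c,P(271,80),.008)[0]; e=onz(c,P(247,390),.008)[0]; b=onz(c,P(318,495),.008)[0]; t=onz(c,[P(230,398),P(265,398),P(263,495),P(228,495)],.064)
d=n-e; print(n,e,b,np.degrees(np.arctan2(d[1],d[0])),np.linalg.norm(d)); print(t,t.mean(0))
print(np.linalg.norm(n[:2]-t.mean(0)[:2]), np.degrees(np.arctan2(*(n-t.mean(0))[1::-1])), 'expect 126.7, +5.9')
print(env.get_calibration('wrist'))
E
```

```text
[0.60534834 0.29071489 0.008     ] [0.49674524 0.29966896 0.008     ] [0.45984859 0.27491169 0.008     ] -4.71324215673795 0.10897159592185653
[[0.4946572  0.29089288 0.064     ]
 [0.49440318 0.27921435 0.064     ]
 [0.46279704 0.28014662 0.064     ]
 [0.46302421 0.29179202 0.064     ]] [0.47872041 0.28551147 0.064     ]
0.1267347926439161 2.353084344300295 expect 126.7, +5.9
{'fx': 399.58081454839885, 'fy': 399.58081454839885, 'cx': 324.7426068617461, 'cy': 246.11987171977464, 'k1': -0.005842055288003276, 'view': array([[ 0.41175945,  0.91129163, -0.0013123 , -0.5497439 ],
       [-0.8612666 ,  0.3886847 , -0.32732867,  0.04152977],
       [-0.29778181,  0.13591091,  0.94490964, -0.38017553],
       [ 0.        ,  0.        ,  0.        ,  1.        ]])}
```

arm_command --steps '[{"delta_pos": [32, -27, 0], "dr": [0, 0, 2.5]}, {"delta_pos": [32, -27, 0], "dr": [0, 0, 2.5]}, {"delta_pos": [32, -27, 0], "dr": [0, 0, 2.5]}, {"delta_pos": [32, -27, 0], "dr": [0, 0, 2.5]}, {"delta_pos": [32, -27, -10], "dr": [0, 0, 2.5]}, {"delta_pos": [31, -27, -10], "dr": [0, 0, 2.5]}, {"delta_pos": [31, -27, -10], "dr": [0, 0, 2.5]}, {"delta_pos": [31, -27, -10], "dr": [0, 0, 2.5]}, {"delta_pos": [0, 0, 0], "dr": [0, 0, 0]}, {"delta_pos": [0, 0, 0], "dr": [0, 0, 0]}]' --grip 1

```text
time_s: 1.1
position: [0.4794, 0.2848, 0.2127]
tool_rot: [[0.077, 0.997, -0.001], [0.997, -0.077, -0.0], [-0.0, -0.001, -1.0]]
ft_force: [-0.2, 0.7, 0.5]
grip_width: 0.0854
```

```bash
python3 - <<'E'
from h import *
o=env.observe(); c=env.get_calibration('wrist'); im=env.get_image('wrist'); cv2.imwrite('pics/w1.png',im)
import pickle; pickle.dump(c,open('w1.pkl','wb'))
print(o['position'],o['tool_rot'][:,0],o['q'][5])
print(proj(c,[[.4787,.2855,.064],[.6053,.2907,.008],[.4787,.2855,.0]]))
E
```

```text
[0.479369   0.28476899 0.21272086] [ 7.65688731e-02  9.97064226e-01 -3.71111660e-04] -67.06937797561717
[[325.25285621 234.42292654]
 [341.08063111 344.65045835]
 [325.18578084 212.05624869]]
```

View pics/w1.png

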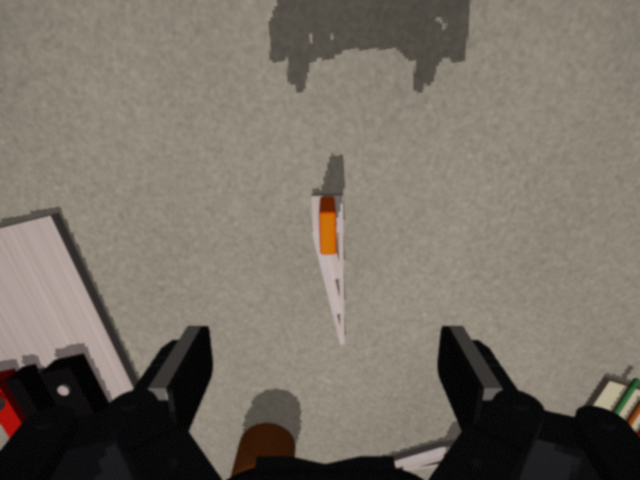

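The wrist view shows the blade with its handle top at about (328,233) and its nose at (343,344), 2 to 3 px from prediction. The jar is at (265,450), ahead of the blade and clear of it.

```bash
python3 - <<'E'
from h import *; import pickle
c=pickle.load(open('w1.pkl','rb')); im=cv2.imread('pics/w1.png')
h=cv2.cvtColor(im,cv2.COLOR_BGR2HSV)
m=cv2.inRange(h,(5,190,150),(18,255,255)); m[:150]=0;m[300:]=0
cn=max(cv2.findContours(m,0,1)[0],key=cv2.contourArea); 
P=onz(c,cn[:,0],.064)[:,:2]*1000; r=cv2.minAreaRect(P.astype(np.float32)); print('handle top',r, cn[:,0].min(0),cn[:,0].max(0))
# straight edge: rightmost bright pixel per row
b=cv2.inRange(h,(0,0,150),(180,70,255)); pts=[]
for v in range(262,342):
    x=np.where(b[v,300:360])[0]
    if len(x): pts.append((300.5+x.max(),v))
W=onz(c,pts,.008)[:,:2]; l=cv2.fitLine(W.astype(np.float32),cv2.DIST_HUBER,0,1e-6,1e-6).ravel(); print('edge yaw',np.degrees(np.arctan(l[1]/l[0])),W[-1],l)
yaw=np.arctan(l[1]/l[0]); u=np.array([np.cos(yaw),np.sin(yaw)]);n=np.array([-u[1],u[0]])
print('handle y vs edge (13)', ((l[2:]-np.array(r[0])/1000)@n)*1e3, 'nose ahead',(W[-1]-np.array(r[0])/1000)@u)
E
```

```text
handle top ((477.6532287597656, 287.18402099609375), (10.483903884887695, 30.103816986083984), 86.05343627929688) [320 212] [335 253]
edge yaw 2.6937733 [0.60218182 0.30159804] [0.998895   0.0469979  0.56441426 0.30362928]
handle y vs edge (13) 12.349499789019164 nose ahead 0.12506841788648626
```

arm_command --steps '[{"delta_pos": [-1.5, 2, -20], "dr": [0, 0, 0.4]}, {"delta_pos": [0, 0, -30], "dr": [0, 0, 0]}, {"delta_pos": [0, 0, -30], "dr": [0, 0, 0]}, {"delta_pos": [0, 0, -30], "dr": [0, 0, 0]}, {"delta_pos": [0, 0, -30], "dr": [0, 0, 0]}, {"delta_pos": [0, 0, -20], "dr": [0, 0, 0]}, {"delta_pos": [0, 0, -10], "dr": [0, 0, 0]}, {"delta_pos": [0, 0, 0], "dr": [0, 0, 0]}, {"delta_pos": [0, 0, 0], "dr": [0, 0, 0]}]' --grip 1

```text
time_s: 2.05
position: [0.4778, 0.288, 0.0443]
tool_rot: [[0.067, 0.998, 0.001], [0.998, -0.067, 0.001], [0.001, 0.001, -1.0]]
ft_force: [-0.5, -0.3, 0.6]
grip_width: 0.0854
```

arm_command --steps '[{"delta_pos": [0, 0, 0], "dr": [0, 0, 0]}, {"delta_pos": [0, 0, 0], "dr": [0, 0, 0]}, {"delta_pos": [0, 0, 0], "dr": [0, 0, 0]}, {"delta_pos": [0, 0, 0], "dr": [0, 0, 0]}, {"delta_pos": [0, 0, 0], "dr": [0, 0, 0]}, {"delta_pos": [0, 0, 0], "dr": [0, 0, 0]}, {"delta_pos": [0, 0, 0], "dr": [0, 0, 0]}, {"delta_pos": [0, 0, 0], "dr": [0, 0, 0]}, {"delta_pos": [0, 0, 0], "dr": [0, 0, 0]}, {"delta_pos": [0, 0, 0], "dr": [0, 0, 0]}, {"delta_pos": [0, 0, 0], "dr": [0, 0, 0]}, {"delta_pos": [0, 0, 0], "dr": [0, 0, 0]}]' --grip 0 --squeeze 50

```text
time_s: 3.25
position: [0.4777, 0.2873, 0.0435]
tool_rot: [[0.068, 0.998, 0.0], [0.998, -0.068, 0.0], [0.0, 0.0, -1.0]]
ft_force: [-0.9, 0.0, 6.0]
grip_width: 0.0115
```

Gripped, but the wrist camera sits behind the hand and couldn't see the nose or the gap. I'll let go, turn the hand half a turn so the camera faces the nose side, and regrasp.

arm_command --steps '[{"delta_pos": [0, 0, 0], "dr": [0, 0, 0]}, {"delta_pos": [0, 0, 0], "dr": [0, 0, 0]}, {"delta_pos": [0, 0, 0], "dr": [0, 0, 0]}, {"delta_pos": [0, 0, 0], "dr": [0, 0, 0]}, {"delta_pos": [0, 0, 0], "dr": [0, 0, 0]}, {"delta_pos": [0, 0, 0], "dr": [0, 0, 0]}, {"delta_pos": [0, 0, 0], "dr": [0, 0, 0]}, {"delta_pos": [0, 0, 20], "dr": [0, 0, 0]}, {"delta_pos": [0, 0, 30], "dr": [0, 0, 0]}, {"delta_pos": [0, 0, 30], "dr": [0, 0, 0]}, {"delta_pos": [0, 0, 20], "dr": [0, 0, -8]}]' --grip 1

```text
time_s: 4.35
position: [0.478, 0.2875, 0.1454]
tool_rot: [[0.208, 0.978, 0.002], [0.978, -0.208, 0.001], [0.001, 0.002, -1.0]]
ft_force: [0.3, 0.4, -0.0]
grip_width: 0.085
```

arm_command --steps '[{"delta_pos": [0, 0, 0], "dr": [0, 0, -8.5]}, {"delta_pos": [0, 0, 0], "dr": [0, 0, -8.5]}, {"delta_pos": [0, 0, 0], "dr": [0, 0, -8.5]}, {"delta_pos": [0, 0, 0], "dr": [0, 0, -8.5]}, {"delta_pos": [0, 0, 0], "dr": [0, 0, -8.5]}, {"delta_pos": [0, 0, 0], "dr": [0, 0, -8.5]}, {"delta_pos": [0, 0, 0], "dr": [0, 0, -8.5]}, {"delta_pos": [0, 0, 0], "dr": [0, 0, -8.5]}, {"delta_pos": [0, 0, 0], "dr": [0, 0, -8.5]}, {"delta_pos": [0, 0, 0], "dr": [0, 0, -8.5]}, {"delta_pos": [0, 0, 0], "dr": [0, 0, -8.5]}, {"delta_pos": [0, 0, 0], "dr": [0, 0, -8.5]}, {"delta_pos": [0, 0, 0], "dr": [0, 0, -8.5]}, {"delta_pos": [0, 0, 0], "dr": [0, 0, -8.5]}, {"delta_pos": [0, 0, 0], "dr": [0, 0, -8.5]}, {"delta_pos": [0, 0, 0], "dr": [0, 0, -8.5]}, {"delta_pos": [0, 0, 0], "dr": [0, 0, -8.5]}, {"delta_pos": [0, 0, 0], "dr": [0, 0, -8.5]}, {"delta_pos": [0, 0, 0], "dr": [0, 0, -8.5]}, {"delta_pos": [0, 0, 0], "dr": [0, 0, -8.5]}]'

```text
time_s: 6.35
position: [0.4776, 0.2873, 0.1433]
tool_rot: [[-0.039, -0.999, -0.0], [-0.999, 0.039, -0.0], [0.0, 0.0, -1.0]]
ft_force: [-0.3, 0.2, -0.0]
grip_width: 0.0858
```

arm_command --steps '[{"delta_pos": [0, 0, 0], "dr": [0, 0, -2]}, {"delta_pos": [0, 0, 0], "dr": [0, 0, 0]}, {"delta_pos": [0, 0, 0], "dr": [0, 0, 0]}]'

```text
time_s: 6.65
position: [0.4776, 0.2873, 0.1433]
tool_rot: [[-0.066, -0.998, -0.0], [-0.998, 0.066, -0.0], [0.0, 0.0, -1.0]]
ft_force: [0.1, 0.0, 0.2]
grip_width: 0.0853
```

```bash
python3 - <<'E'
from h import *; import pickle
o=env.observe(); c=env.get_calibration('wrist'); im=env.get_image('wrist'); cv2.imwrite('pics/w2.png',im)
pickle.dump(c,open('w2.pkl','wb'))
print(o['position'],o['tool_rot'][:,0],o['q'][5])
m=cv2.inRange(cv2.cvtColor(im,cv2.COLOR_BGR2HSV),(5,190,110),(18,255,255))
cn=max(cv2.findContours(m,0,1)[0],key=cv2.contourArea)
P=onz(c,cn[:,0],.064)[:,:2]*1000; print(cv2.minAreaRect(P.astype(np.float32)),cv2.contourArea(cn))
E
```

```text
[0.47762509 0.2873033  0.14329606] [-6.64833578e-02 -9.97787533e-01  3.93868982e-05] 112.67052243141872
((486.94818115234375, 287.3011474609375), (11.230233192443848, 43.12472915649414), 86.15815734863281) 1386.0
```

View pics/w2.png

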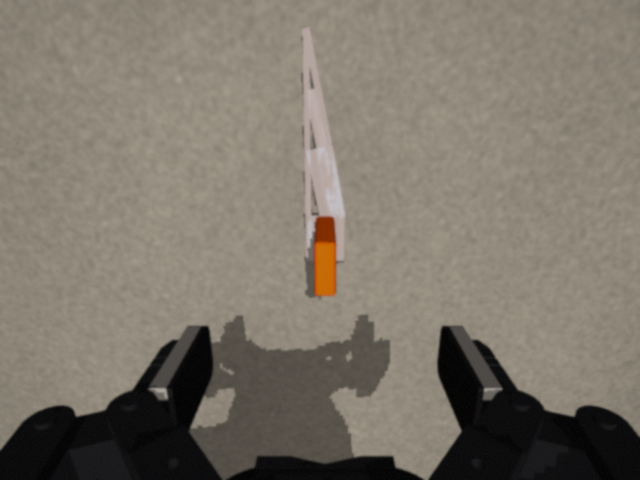

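The camera now looks along the blade: handle top at (325,268), nose at (306,30), and the blade didn't move. Regrasping.

arm_command --steps '[{"delta_pos": [0, 0, -30], "dr": [0, 0, 0]}, {"delta_pos": [0, 0, -30], "dr": [0, 0, 0]}, {"delta_pos": [0, 0, -25], "dr": [0, 0, 0]}, {"delta_pos": [0, 0, -15], "dr": [0, 0, 0]}, {"delta_pos": [0, 0, 0], "dr": [0, 0, 0]}, {"delta_pos": [0, 0, 0], "dr": [0, 0, 0]}]'

```text
time_s: 7.3
position: [0.4779, 0.2874, 0.0437]
tool_rot: [[-0.067, -0.998, 0.0], [-0.998, 0.067, 0.0], [-0.0, -0.0, -1.0]]
ft_force: [0.9, 0.1, 1.2]
grip_width: 0.0855
```

arm_command --steps '[{"delta_pos": [0, 0, 0], "dr": [0, 0, 0]}, {"delta_pos": [0, 0, 0], "dr": [0, 0, 0]}, {"delta_pos": [0, 0, 0], "dr": [0, 0, 0]}, {"delta_pos": [0, 0, 0], "dr": [0, 0, 0]}, {"delta_pos": [0, 0, 0], "dr": [0, 0, 0]}, {"delta_pos": [0, 0, 0], "dr": [0, 0, 0]}, {"delta_pos": [0, 0, 0], "dr": [0, 0, 0]}, {"delta_pos": [0, 0, 0], "dr": [0, 0, 0]}, {"delta_pos": [0, 0, 0], "dr": [0, 0, 0]}, {"delta_pos": [0, 0, 0], "dr": [0, 0, 0]}]' --grip 0 --squeeze 50

```text
time_s: 8.3
position: [0.4778, 0.2874, 0.0436]
tool_rot: [[-0.068, -0.998, 0.0], [-0.998, 0.068, 0.0], [-0.0, -0.0, -1.0]]
ft_force: [-1.2, 0.3, 4.9]
grip_width: 0.0116
```

arm_command --steps '[{"delta_pos": [0, 0, 20], "dr": [0, 0, 0]}, {"delta_pos": [0, 0, 30], "dr": [0, 0, 0]}, {"delta_pos": [0, 0, 30], "dr": [0, 0, 0]}, {"delta_pos": [0, 0, 20], "dr": [0, 0, 0]}, {"delta_pos": [-2, -30, 5], "dr": [0, 0, 1.3]}, {"delta_pos": [-2, -30, 5], "dr": [0, 0, 1.3]}, {"delta_pos": [-2, -31, 5], "dr": [0, 0, 1.3]}, {"delta_pos": [-2, -31, 5], "dr": [0, 0, 1.3]}, {"delta_pos": [-2, -31, 0], "dr": [0, 0, 1.3]}, {"delta_pos": [-2, -31, 0], "dr": [0, 0, 1.3]}, {"delta_pos": [-2, -31, 0], "dr": [0, 0, 1.3]}, {"delta_pos": [-2, -31, 0], "dr": [0, 0, 1.3]}, {"delta_pos": [-2, -31, 0], "dr": [0, 0, 1.3]}, {"delta_pos": [-2, -30, 0], "dr": [0, 0, 1.3]}, {"delta_pos": [0, 0, 0], "dr": [0, 0, 0]}, {"delta_pos": [0, 0, 0], "dr": [0, 0, 0]}, {"delta_pos": [0, 0, 0], "dr": [0, 0, 0]}]'

```text
time_s: 10.0
position: [0.4575, -0.019, 0.1631]
tool_rot: [[0.159, -0.987, -0.001], [-0.987, -0.159, 0.0], [-0.0, 0.001, -1.0]]
ft_force: [-0.4, 0.5, -1.8]
grip_width: 0.0115
```

```bash
python3 - <<'E'
from h import *; import pickle
o=env.observe(); c=env.get_calibration('wrist'); im=env.get_image('wrist'); cv2.imwrite('pics/w3.png',im)
pickle.dump(c,open('w3.pkl','wb'))
print(o['position'],o['tool_rot'][:,0],o['q'][5],o['ft_force'])
J=np.array([598.5,19.4]);a=np.radians(9.24);R=np.array([[np.cos(a),-np.sin(a)],[np.sin(a),np.cos(a)]])
for q in [(0,0),(90,0),(0,30)]: print(q,proj(c,np.r_[J+R@q,34]/1000))
E
```

```text
[ 0.45748604 -0.01897138  0.16310296] [ 1.58877265e-01 -9.87298224e-01 -4.82179373e-04] 63.60343937421536 [-0.35059047  0.47886876 -1.82367766]
(0, 0) [[296.87276185 -11.71395385]]
(90, 0) [[ 292.17175308 -233.05721875]]
(0, 30) [[241.19657343 -11.49752273]]
```

View pics/w3.png

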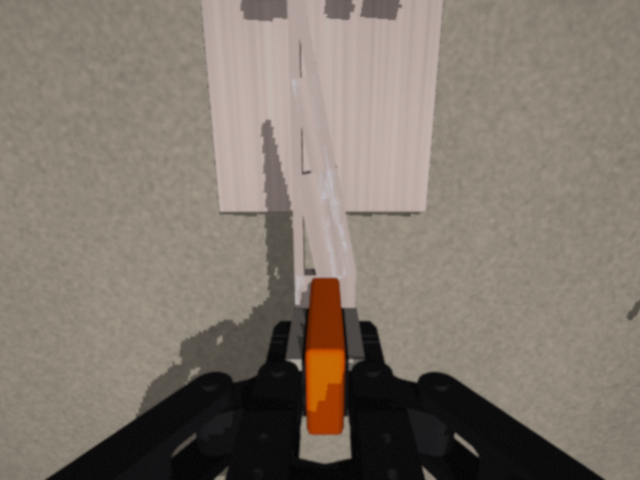

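The blade is held straight, with its nose just above the frame top near (300,0) and the bed edge along row 211. I'll go forward and to one side so the gap shows clear of the blade.

arm_command --steps '[{"delta_pos": [28, -9, 0], "dr": [0, 0, 0]}, {"delta_pos": [28, -9, 0], "dr": [0, 0, 0]}, {"delta_pos": [29, -9, 0], "dr": [0, 0, 0]}, {"delta_pos": [0, 0, 0], "dr": [0, 0, 0]}, {"delta_pos": [0, 0, 0], "dr": [0, 0, 0]}]'

```text
time_s: 10.55
position: [0.5425, -0.0458, 0.1628]
tool_rot: [[0.16, -0.987, -0.001], [-0.987, -0.16, 0.0], [-0.001, 0.001, -1.0]]
ft_force: [0.3, -0.4, -1.3]
grip_width: 0.0114
```

```bash
python3 - <<'E'
from h import *; import pickle
o=env.observe(); c=env.get_calibration('wrist'); im=env.get_image('wrist'); cv2.imwrite('pics/w4.png',im)
pickle.dump((c,o),open('w4.pkl','wb'))
print(o['position'],o['tool_rot'][:,0])
E
```

```text
[ 0.54253277 -0.04578975  0.16277364] [ 1.59610726e-01 -9.87179827e-01 -6.35863074e-04]
```

View pics/w4.png

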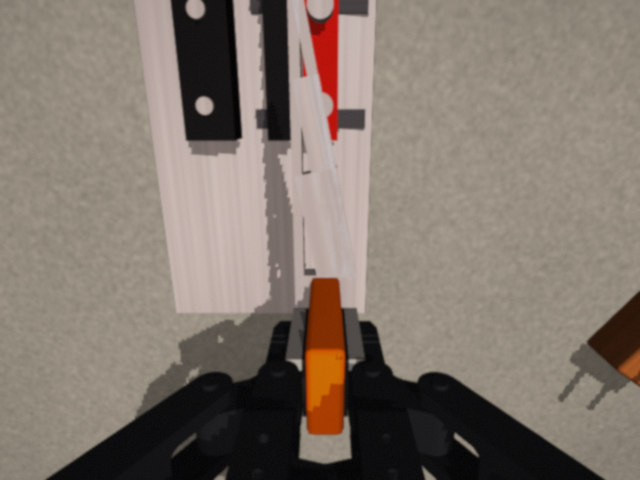

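The picture shows the fixed bar's front end at (187–241,138), the sprung bar at (267–290,138), and the gap between them clear of the blade. I'll measure the edges on a stretched crop.

```bash
python3 - <<'E'
from h import *
im=cv2.imread('pics/w4.png'); cr=im[0:150,165:345].astype(float)
cr=np.clip(255*(cr/255)**.5,0,255).astype(np.uint8)
cv2.imwrite('pics/c4.png',cv2.resize(cr,None,fx=4,fy=4,interpolation=cv2.INTER_CUBIC))
g=cv2.cvtColor(im,cv2.COLOR_BGR2GRAY)
for v in (20,60,100,130): print(v,g[v,180:300:1].tolist())
print(g[125:150,215].tolist(),g[125:150,278].tolist())
E
```

```text
20 [21, 19, 20, 20, 20, 19, 16, 19, 19, 20, 17, 17, 20, 23, 27, 30, 32, 27, 24, 22, 20, 20, 19, 18, 20, 19, 19, 19, 18, 19, 20, 20, 18, 20, 20, 21, 20, 21, 20, 20, 21, 22, 20, 17, 20, 19, 16, 10, 5, 3, 5, 5, 12, 43, 96, 145, 170, 177, 177, 176, 176, 177, 180, 181, 182, 181, 181, 180, 180, 179, 179, 178, 179, 179, 180, 179, 171, 150, 124, 113, 109, 99, 75, 47, 25, 22, 22, 21, 23, 23, 24, 21, 23, 23, 21, 23, 25, 23, 20, 24, 22, 24, 23, 24, 23, 28, 49, 97, 142, 166, 173, 173, 173, 173, 174, 178, 182, 186, 183, 178]
60 [19, 20, 21, 20, 21, 19, 17, 20, 21, 19, 17, 19, 21, 20, 19, 22, 18, 19, 21, 19, 22, 21, 21, 20, 21, 21, 22, 21, 19, 19, 20, 18, 20, 20, 21, 21, 22, 19, 22, 19, 20, 21, 20, 18, 22, 22, 21, 20, 20, 12, 10, 6, 3, 0, 8, 20, 71, 132, 168, 179, 180, 178, 179, 181, 182, 183, 184, 185, 184, 183, 182, 182, 181, 182, 182, 183, 183, 185, 183, 175, 150, 124, 113, 101, 72, 41, 25, 21, 20, 21, 22, 24, 21, 24, 21, 22, 20, 24, 22, 22, 22, 23, 22, 22, 23, 22, 26, 51, 98, 144, 166, 173, 174, 173, 173, 172, 174, 173, 167, 144]
100 [160, 120, 67, 28, 22, 21, 18, 23, 22, 19, 21, 20, 22, 21, 2
[... 505 characters left out ...]
21, 21, 20, 19, 22, 20, 21, 22, 22, 22, 21, 24, 22, 23, 22, 21, 20, 20, 21, 23, 19, 21, 20, 19, 21, 23, 20, 22, 22, 19, 20, 23, 21, 21, 22, 21, 22, 22, 24, 22, 20, 22, 21, 19, 22, 21, 18, 16, 9, 6, 2, 6, 11, 34, 88, 148, 176, 184, 183, 182, 182, 183, 185, 187, 188, 186, 187, 184, 181, 176, 177, 175, 178, 175, 166, 142, 121, 114, 110, 100, 73, 42, 23, 15, 14, 13, 13, 12, 11, 15, 14, 13, 16, 17, 21, 20, 21, 19, 20, 19, 21, 26, 50, 100, 145, 167, 173, 175, 175, 172, 174, 175, 173]
[21, 22, 20, 24, 20, 22, 20, 20, 21, 19, 20, 22, 22, 22, 35, 65, 93, 108, 112, 114, 114, 114, 114, 115, 115] [17, 14, 15, 13, 15, 13, 13, 13, 14, 13, 14, 14, 15, 18, 34, 65, 94, 111, 115, 116, 114, 115, 115, 114, 114]
```

View pics/c4.png

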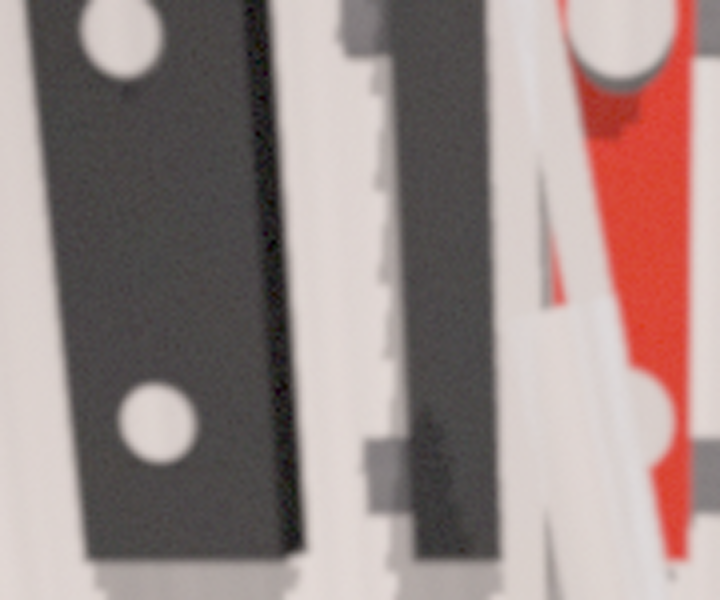

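```bash
cat > jig.py <<'E'
from h import *
def cross(row,lo,hi,th,up):
    r=row[lo:hi].astype(float)
    for i in range(len(r)-1):
        if (up and r[i]<th<=r[i+1]) or (not up and r[i]>=th>r[i+1]): return lo+i+(th-r[i])/(r[i+1]-r[i])
def fit(P):
    l=cv2.fitLine((P[:,:2]*1000).astype(np.float32),cv2.DIST_HUBER,0,.001,.001).ravel()
    if l[0]<0: l[:2]*=-1
    return l
E
python3 - <<'E'
from jig import *; import pickle
c,o=pickle.load(open('w4.pkl','rb')); g=cv2.cvtColor(cv2.imread('pics/w4.png'),6).astype(float)
A=[];B=[];C=[];D=[]
for v in range(30,136):
    u=cross(g[v],220,260,95,True); A.append((u,v))
    if u is None: print('x',v)
    if not 108<v<128:
        b=cross(g[v],250,275,65,False); B.append((b,v))
    d=cross(g[v],275,300,90,True); D.append((d,v))
A,B,D=map(np.float64,(A,B,D))
la=fit(onz(c,A,.012)); lb=fit(onz(c,B,.034)); ld=fit(onz(c,D,.034))
for n,l in (('fixed bottom',la),('sprung L top',lb),('sprung R top',ld)): print(n,np.degrees(np.arctan2(l[1],l[0])),l)
fr=[]
for u in (200,215,230,278,284):
    v=cross(g[:,u],130,148,65,True); fr.append((u,v))
print(onz(c,fr,.034)*1000)
n=np.array([-la[1],la[0]]); print('gap',(la[2:]-lb[2:])@n,'width sprung(14)',(lb[2:]-ld[2:])@n)
F=onz(c,fr[:3],.034)[1,:2]*1000; t=np.dot(F-la[2:],la[:2]); O=la[2:]+t*la[:2]; print('jig origin',O)
x=la[:2]; p=o['position'][:2]*1000; print('TCP in jig',(p-O)@x,(p-O)@n,'tool yaw',np.degrees(np.arctan2(-o['tool_rot'][0,0],o['tool_rot'][1,0]*-1)))
E
```

```text
fixed bottom 9.123354 [9.8734927e-01 1.5856053e-01 6.3163330e+02 2.4261570e+01]
sprung L top 9.177312 [9.8719949e-01 1.5949030e-01 6.3502979e+02 4.4175477e+00]
sprung R top 9.122478 [ 9.8735166e-01  1.5854543e-01  6.3527386e+02 -9.0788641e+00]
[[595.57859329  39.44141192  34.        ]
 [597.08477156  30.51697872  34.        ]
 [598.51576119  21.59179573  34.        ]
 [603.09872695  -6.94900658  34.        ]
 [603.67207535 -10.51493636  34.        ]]
gap 20.131529 width sprung(14) 13.364374
jig origin [598.93268364  19.010108  ]
TCP in jig -65.96111764931159 -55.037287876407206 tool yaw -9.18430398527842
```

Jig origin is about (598.9, 19.0) mm, yaw 9.13°, with the gap about 20 mm. The sprung bar measured 13.4 mm wide against 14, so the gap is about 19.8, and contact should come near nose x ≈ 79 mm. Backing out to the front and lowering.

arm_command --steps '[{"delta_pos": [-27, 9, 0], "dr": [0, 0, 0]}, {"delta_pos": [-27, 9, 0], "dr": [0, 0, 0]}, {"delta_pos": [-26, 9, 0], "dr": [0, 0, 0]}, {"delta_pos": [0, 0, 0], "dr": [0, 0, 0]}, {"delta_pos": [0, 0, -25], "dr": [0, 0, 0]}, {"delta_pos": [0, 0, -25], "dr": [0, 0, 0]}, {"delta_pos": [0, 0, -25], "dr": [0, 0, 0]}, {"delta_pos": [0, 0, -15], "dr": [0, 0, 0]}, {"delta_pos": [0, 0, -10], "dr": [0, 0, 0]}, {"delta_pos": [0, 0, -3], "dr": [0, 0, 0]}, {"delta_pos": [0, 0, 0], "dr": [0, 0, 0]}, {"delta_pos": [0, 0, 0], "dr": [0, 0, 0]}, {"delta_pos": [0, 0, 0], "dr": [0, 0, 0]}]'

```text
time_s: 11.9
position: [0.463, -0.0197, 0.061]
tool_rot: [[0.158, -0.987, 0.001], [-0.987, -0.158, -0.0], [0.001, -0.001, -1.0]]
ft_force: [-0.1, 0.1, -1.8]
grip_width: 0.0116
```

arm_command --steps '[{"delta_pos": [0, 0, -2], "dr": [0, 0, 0]}, {"delta_pos": [0, 0, -2], "dr": [0, 0, 0]}, {"delta_pos": [0, 0, -1], "dr": [0, 0, 0]}, {"delta_pos": [0, 0, 0], "dr": [0, 0, 0]}, {"delta_pos": [0, 0, 0], "dr": [0, 0, 0]}]'

```text
time_s: 12.4
position: [0.4626, -0.0197, 0.0556]
tool_rot: [[0.159, -0.987, 0.0], [-0.987, -0.159, -0.0], [0.0, -0.0, -1.0]]
ft_force: [-2.4, -0.3, 5.2]
grip_width: 0.0112
```

```bash
python3 - <<'E'
from h import *; import pickle
o=env.observe(); c=env.get_calibration('wrist'); im=env.get_image('wrist'); cv2.imwrite('pics/w5.png',im)
pickle.dump((c,o),open('w5.pkl','wb')); print(o['position'],o['ft_force'],o['wrist_torque'])
t=env.get_image('top');print(env.observe()['time_s'])
E
```

```text
[ 0.46263413 -0.01967093  0.05556426] [-2.41663002 -0.32691186  5.24047783] [ 0.05918949  0.31254386 -0.03507438]
12.5
```

Blade is on the bed (about 7 N). Easing off slightly and sliding in.

arm_command --steps '[{"delta_pos": [0, 0, 0.4], "dr": [0, 0, 0]}, {"delta_pos": [6, 1.2, 0], "dr": [0, 0, 0]}, {"delta_pos": [6, 1.2, 0], "dr": [0, 0, 0]}, {"delta_pos": [6, 1.2, 0], "dr": [0, 0, 0]}, {"delta_pos": [6, 1.2, 0], "dr": [0, 0, 0]}, {"delta_pos": [6, 1.2, 0], "dr": [0, 0, 0]}, {"delta_pos": [0, 0, 0], "dr": [0, 0, 0]}, {"delta_pos": [0, 0, 0], "dr": [0, 0, 0]}]'

```text
time_s: 13.3
position: [0.4927, -0.0136, 0.0556]
tool_rot: [[0.159, -0.987, -0.0], [-0.987, -0.159, 0.0], [-0.0, 0.0, -1.0]]
ft_force: [0.6, -0.6, 0.1]
grip_width: 0.0112
```

```bash
python3 - <<'E'
from h import *; import pickle
o=env.observe(); c=env.get_calibration('wrist'); im=env.get_image('wrist'); cv2.imwrite('pics/w6.png',im)
pickle.dump((c,o),open('w6.pkl','wb'));  p=o['position'][:2]*1000-[598.93,19.01]; x=np.array([.98735,.1586]); n=np.array([-.1586,.98735])
print(o['position'],o['ft_force'],'nose jig',p@x+126,p@n+13)
E
```

```text
[ 0.4926706  -0.01360064  0.05560543] [ 0.56272785 -0.63707234  0.12898219] nose jig 15.912729270663775 -2.3453719781054954
```

View pics/w6.png

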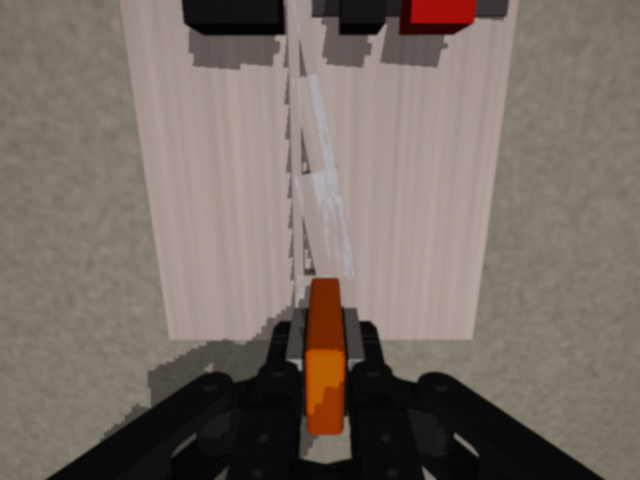

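The nose is between the bars: the blade edge is at u≈290, just right of the fixed bar's edge at 284, and the sprung bar starts at 340. Sliding on and easing towards the fixed bar.

arm_command --steps '[{"delta_pos": [5.5, 1.1, 0], "dr": [0, 0, 0]}, {"delta_pos": [5.5, 1.1, 0], "dr": [0, 0, 0]}, {"delta_pos": [5.5, 1.1, 0], "dr": [0, 0, 0]}, {"delta_pos": [5.5, 1.1, 0], "dr": [0, 0, 0]}, {"delta_pos": [5.5, 1.0, 0], "dr": [0, 0, 0]}, {"delta_pos": [5.5, 1.0, 0], "dr": [0, 0, 0]}, {"delta_pos": [5.5, 1.0, 0], "dr": [0, 0, 0]}, {"delta_pos": [5.5, 1.0, 0], "dr": [0, 0, 0]}, {"delta_pos": [0, 0, 0], "dr": [0, 0, 0]}, {"delta_pos": [0, 0, 0], "dr": [0, 0, 0]}]'

```text
time_s: 14.35
position: [0.5366, -0.0052, 0.0556]
tool_rot: [[0.159, -0.987, -0.0], [-0.987, -0.159, 0.0], [-0.0, 0.0, -1.0]]
ft_force: [-0.7, -0.2, -1.4]
grip_width: 0.0115
```

arm_command --steps '[{"delta_pos": [-0.1, 0.4, 0], "dr": [0, 0, 0]}, {"delta_pos": [0, 0, 0], "dr": [0, 0, 0]}, {"delta_pos": [0, 0, 0], "dr": [0, 0, 0]}]'

```text
time_s: 14.65
position: [0.5364, -0.0049, 0.0557]
tool_rot: [[0.158, -0.987, -0.0], [-0.987, -0.158, 0.0], [-0.0, 0.0, -1.0]]
ft_force: [-0.3, 0.3, -2.0]
grip_width: 0.0113
```

arm_command --steps '[{"delta_pos": [-0.1, 0.4, 0], "dr": [0, 0, 0]}, {"delta_pos": [0, 0, 0], "dr": [0, 0, 0]}, {"delta_pos": [0, 0, 0], "dr": [0, 0, 0]}]'

```text
time_s: 14.95
position: [0.5364, -0.0046, 0.0557]
tool_rot: [[0.158, -0.987, -0.0], [-0.987, -0.158, -0.0], [0.0, 0.0, -1.0]]
ft_force: [-0.1, -1.9, -0.1]
grip_width: 0.0118
```

```bash
cat > st.py <<'E'
from h import *; import pickle,sys
o=env.observe()
if len(sys.argv)>1:
    c=env.get_calibration('wrist'); cv2.imwrite(f'pics/{sys.argv[1]}.png',env.get_image('wrist')); pickle.dump((c,o),open(sys.argv[1]+'.pkl','wb'))
p=o['position'][:2]*1000-[598.93,19.01]; x=np.array([.98735,.1586]); n=np.array([-.1586,.98735]); f=o['ft_force']
print('t',o['time_s'],'z',o['position'][2],'nose jig',p@x+126,p@n+13,'F along,across,z',f[:2]@x,f[:2]@n,f[2],'Mz',o['wrist_torque'],'yaw',np.degrees(np.arctan2(o['tool_rot'][0,0],-o['tool_rot'][1,0])))
E
python3 st.py w7
```

```text
t 14.95 z 0.05572146287657456 nose jig 60.53173552913118 -0.4195011837159228 F along,across,z -0.40389474648717355 -1.866855239092145 -0.07293244854614667 Mz [-0.35315878  0.09653252 -0.08393027] yaw 9.112124201498274
```

arm_command --steps '[{"delta_pos": [0, 0.3, 0], "dr": [0, 0, 0]}, {"delta_pos": [0, 0, 0], "dr": [0, 0, 0]}, {"delta_pos": [0, 0, 0], "dr": [0, 0, 0]}]'

```text
time_s: 15.3
position: [0.5364, -0.0044, 0.0558]
tool_rot: [[0.158, -0.987, -0.0], [-0.987, -0.158, -0.0], [0.0, 0.0, -1.0]]
ft_force: [-1.7, -4.3, -0.6]
grip_width: 0.0117
```

```bash
python3 st.py w8
```

```text
t 15.3 z 0.05575707961503336 nose jig 60.57569591124039 -0.20243780328243588 F along,across,z -2.384827611088364 -3.998344594849368 -0.5916292751190134 Mz [-0.81653854  0.26740266 -0.2307289 ] yaw 9.10839944660499
```

View pics/w8.png

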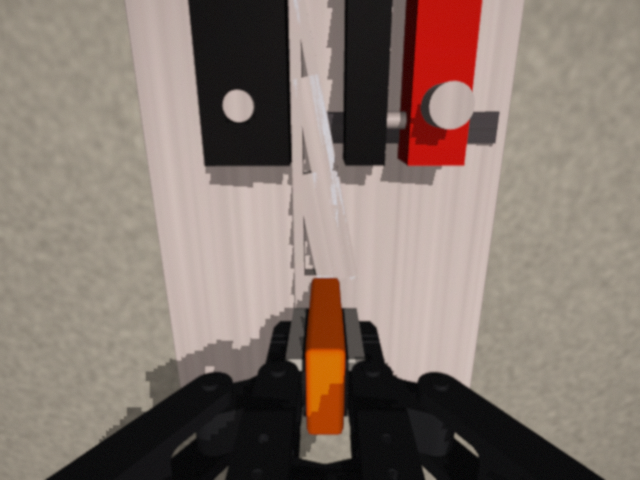

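The blade edge lies flush at the fixed bar's face (u≈290), with about 4 mm between taper and sprung bar. The side force confirms contact with the fixed bar. I'll back off 0.2 mm and advance, then creep in while feeling for the nip.

arm_command --steps '[{"delta_pos": [0, -0.25, -0.2], "dr": [0, 0, 0]}, {"delta_pos": [3.5, 0.56, 0], "dr": [0, 0, 0]}, {"delta_pos": [3.5, 0.56, 0], "dr": [0, 0, 0]}, {"delta_pos": [3.5, 0.56, 0], "dr": [0, 0, 0]}, {"delta_pos": [3.5, 0.56, 0], "dr": [0, 0, 0]}, {"delta_pos": [0, 0, 0], "dr": [0, 0, 0]}, {"delta_pos": [0, 0, 0], "dr": [0, 0, 0]}, {"delta_pos": [0, 0, 0], "dr": [0, 0, 0]}]'

```text
time_s: 16.15
position: [0.551, -0.0022, 0.0556]
tool_rot: [[0.158, -0.987, 0.001], [-0.987, -0.158, -0.0], [0.0, -0.001, -1.0]]
ft_force: [2.3, -2.6, -0.8]
grip_width: 0.0114
```

```bash
python3 st.py
```

```text
t 16.15 z 0.05558652247183423 nose jig 75.33268794652035 -0.3259890605669291 F along,across,z 1.9086982315156626 -2.9026809924788406 -0.802876311405804 Mz [-0.62235681 -0.31072    -0.16300198] yaw 9.116371030061803
```

arm_command --steps '[{"delta_pos": [2, 0.32, 0], "dr": [0, 0, 0]}, {"delta_pos": [0, 0, 0], "dr": [0, 0, 0]}, {"delta_pos": [0, 0, 0], "dr": [0, 0, 0]}]'

```text
time_s: 16.45
position: [0.5517, -0.002, 0.0556]
tool_rot: [[0.159, -0.987, -0.002], [-0.987, -0.159, -0.0], [-0.0, 0.002, -1.0]]
ft_force: [-5.2, -6.1, 3.1]
grip_width: 0.0112
```

```bash
python3 st.py
```

```text
t 16.45 z 0.05560434116035039 nose jig 76.01600377692552 -0.29020837616597817 F along,across,z -6.060288584925336 -5.16015966072959 3.134267121194823 Mz [-0.95077963  0.46350594 -0.15275058] yaw 9.122576317146157
```

arm_command --steps '[{"delta_pos": [2, 0.32, 0], "dr": [0, 0, 0]}, {"delta_pos": [0, 0, 0], "dr": [0, 0, 0]}, {"delta_pos": [0, 0, 0], "dr": [0, 0, 0]}]'

```text
time_s: 16.75
position: [0.5531, -0.0018, 0.0556]
tool_rot: [[0.159, -0.987, -0.003], [-0.987, -0.159, -0.0], [-0.0, 0.003, -1.0]]
ft_force: [-8.3, -5.9, 6.2]
grip_width: 0.0114
```

```bash
python3 st.py
```

```text
t 16.75 z 0.05561821506219447 nose jig 77.45622850829074 -0.2833949721990976 F along,across,z -9.133920466226936 -4.558094776311615 6.191781216154298 Mz [-1.01041385  0.87960013 -0.15419435] yaw 9.124241127635155
```

The force along the slide is rising. I'll measure the sprung bar's displacement from pictures, as its distance to the red carriage compared with w8.

```bash
cat > pad.py <<'E'
from jig import *; import pickle,sys
def meas(nm):
    c,o=pickle.load(open(nm+'.pkl','rb')); im=cv2.imread(f'pics/{nm}.png').astype(float)
    b,g,r=im[...,0],im[...,1],im[...,2]; x=np.array([.98735,.1586]); n=np.array([-.1586,.98735]); O=np.array([598.93,19.01])
    res=[]
    for jx in np.arange(2,45,.7):       # along sprung bar's top, clear of arms
        if 4<jx<30: pass
        ys=np.arange(10,-60,-.05); P=np.c_[(O+jx*x+ys[:,None]*n)/1000,np.full(len(ys),.034)]
        uv=proj(c,P).astype(np.float32)
        if uv[:,1].min()<1: continue
        R=cv2.remap(im[...,2].astype(np.float32),uv[:,0].copy(),uv[:,1].copy(),1).ravel()
        k0=(ys<-8)&(ys>-40); i0=np.where(k0&(R<45))[0]
        # sprung bar run: longest dark run 12-15mm
        runs=np.split(i0,np.where(np.diff(i0)>3)[0]+1); runs=[q for q in runs if 10<len(q)*.05<17]
        if not runs: continue
        q=runs[0]; rd=np.where((R>120)&(ys<ys[q[-1]]-6.5))[0]
        res.append((jx,ys[q[0]],ys[q[-1]]))
    return np.array(res)
for nm in sys.argv[1:]:
    R=meas(nm); print(nm,len(R),'L,R',np.median(R[:,1:],0), R[:,0].min(),R[:,0].max(), 'sd',R[:,1:].std(0))
E
python3 st.py w9; python3 pad.py w7 w8 w9
```

```text
t 16.75 z 0.05561821506219447 nose jig 77.45622850829074 -0.2833949721990976 F along,across,z -9.133920466226936 -4.558094776311615 6.191781216154298 Mz [-1.01041385  0.87960013 -0.15419435] yaw 9.124241127635155
w7 49 L,R [-19.2 -33.3] 2.0 44.70000000000001 sd [0.17636243 0.04635844]
w8 50 L,R [-19.15 -33.3 ] 2.0 44.70000000000001 sd [0.18873526 0.05404628]
w9 62 L,R [-19.4  -33.45] 2.0 44.70000000000001 sd [0.31876779 0.25641737]
```

Nip has just begun (pad about 0.2 mm, bar width 14.1 as it should be). Pressing on in small steps with less bed pressure.

arm_command --steps '[{"delta_pos": [1.5, 0.2, 0.3], "dr": [0, 0, 0]}, {"delta_pos": [1.5, 0.2, 0], "dr": [0, 0, 0]}, {"delta_pos": [0, 0, 0], "dr": [0, 0, 0]}, {"delta_pos": [0, 0, 0], "dr": [0, 0, 0]}]'

```text
time_s: 17.2
position: [0.5558, -0.0014, 0.0558]
tool_rot: [[0.159, -0.987, -0.004], [-0.987, -0.159, -0.0], [-0.0, 0.004, -1.0]]
ft_force: [-8.7, -6.5, 5.6]
grip_width: 0.0118
```

```bash
python3 st.py w10; python3 pad.py w10
```

```text
t 17.2 z 0.05575963768480536 nose jig 80.17421149565646 -0.2871568161022182 F along,across,z -9.63847002041158 -4.996880114910124 5.6211079480460215 Mz [-1.06219331  1.0485271  -0.18075327] yaw 9.125736026332996
w10 62 L,R [-19.8 -33.9] 2.0 44.70000000000001 sd [0.325367   0.22939686]
```

arm_command --steps '[{"delta_pos": [1.5, 0.2, 0], "dr": [0, 0, 0]}, {"delta_pos": [1, 0.15, 0], "dr": [0, 0, 0]}, {"delta_pos": [0, 0, 0], "dr": [0, 0, 0]}, {"delta_pos": [0, 0, 0], "dr": [0, 0, 0]}]'

```text
time_s: 17.65
position: [0.5579, -0.0011, 0.0558]
tool_rot: [[0.159, -0.987, -0.005], [-0.987, -0.159, -0.0], [-0.0, 0.005, -1.0]]
ft_force: [-10.2, -7.4, 6.2]
grip_width: 0.0115
```

```bash
python3 st.py w11; python3 pad.py w11
```

```text
t 17.65 z 0.05575450292852162 nose jig 82.34776192351967 -0.30579114680974406 F along,across,z -11.243019330637502 -5.716819242419495 6.162473750144654 Mz [-1.07939043  1.23060971 -0.2032898 ] yaw 9.127073105904945
w11 62 L,R [-20.15 -34.3 ] 2.0 44.70000000000001 sd [0.31979544 0.22859454]
```

arm_command --steps '[{"delta_pos": [1.5, 0.2, 0], "dr": [0, 0, 0]}, {"delta_pos": [1.5, 0.2, 0], "dr": [0, 0, 0]}, {"delta_pos": [1, 0.15, 0], "dr": [0, 0, 0]}, {"delta_pos": [0, 0, 0], "dr": [0, 0, 0]}, {"delta_pos": [0, 0, 0], "dr": [0, 0, 0]}]'

```text
time_s: 18.2
position: [0.5616, -0.0005, 0.0558]
tool_rot: [[0.159, -0.987, -0.006], [-0.987, -0.159, -0.0], [-0.001, 0.006, -1.0]]
ft_force: [-12.4, -7.9, 7.6]
grip_width: 0.0114
```

```bash
python3 st.py w12; python3 pad.py w12
```

```text
t 18.2 z 0.055769746591741734 nose jig 86.04686161513337 -0.32302290461175076 F along,across,z -13.475574899393418 -5.8615369629964125 7.619676898101505 Mz [-1.15721264  1.43171805 -0.22015524] yaw 9.131496119117536
w12 62 L,R [-20.75 -34.95] 2.0 44.70000000000001 sd [0.35088338 0.19889294]
```

Pad is at about 1.75 mm. Image and taper geometry agree (8.8 mm past contact, divided by 5). I'll relieve the arm's push a little and let go.

arm_command --steps '[{"delta_pos": [-0.8, -0.4, 0.2], "dr": [0, 0, 0]}, {"delta_pos": [0, 0, 0], "dr": [0, 0, 0]}, {"delta_pos": [0, 0, 0], "dr": [0, 0, 0]}]'

```text
time_s: 18.55
position: [0.5616, -0.0005, 0.0558]
tool_rot: [[0.159, -0.987, -0.004], [-0.987, -0.159, 0.0], [-0.001, 0.004, -1.0]]
ft_force: [-6.6, -4.7, 3.5]
grip_width: 0.0119
```

```bash
python3 st.py w13; python3 pad.py w13
```

```text
t 18.55 z 0.05578084601671822 nose jig 86.0297868377128 -0.36974182086387053 F along,across,z -7.2262017713805955 -3.5715578582642555 3.4765180303064693 Mz [-0.70066501  0.86687872 -0.21198345] yaw 9.122853789565113
w13 62 L,R [-20.8  -34.95] 2.0 44.70000000000001 sd [0.35726444 0.21444487]
```

arm_command --steps '[{"delta_pos": [0, 0, 0], "dr": [0, 0, 0]}, {"delta_pos": [0, 0, 0], "dr": [0, 0, 0]}, {"delta_pos": [0, 0, 0], "dr": [0, 0, 0]}, {"delta_pos": [0, 0, 0], "dr": [0, 0, 0]}, {"delta_pos": [0, 0, 0], "dr": [0, 0, 0]}, {"delta_pos": [0, 0, 0], "dr": [0, 0, 0]}, {"delta_pos": [0, 0, 0], "dr": [0, 0, 0]}, {"delta_pos": [0, 0, 0], "dr": [0, 0, 0]}]' --grip 1

```text
time_s: 19.4
position: [0.5632, -0.0006, 0.056]
tool_rot: [[0.158, -0.987, -0.0], [-0.987, -0.158, 0.0], [-0.0, 0.0, -1.0]]
ft_force: [-0.3, -0.9, -0.9]
grip_width: 0.0852
```

```bash
python3 st.py w14; python3 pad.py w14
```

```text
t 19.4 z 0.05602152278490616 nose jig 87.57163357120032 -0.7319839156597254 F along,across,z -0.42199078787712174 -0.8193238462948144 -0.8500707454815863 Mz [-0.02140175 -0.02700711  0.01972772] yaw 9.119036012478443
w14 62 L,R [-20.8  -34.95] 2.0 44.70000000000001 sd [0.34878356 0.2015032 ]
```

Released with the pad unchanged. Retreating straight up for a last look.

arm_command --steps '[{"delta_pos": [0, 0, 8], "dr": [0, 0, 0]}, {"delta_pos": [0, 0, 15], "dr": [0, 0, 0]}, {"delta_pos": [0, 0, 25], "dr": [0, 0, 0]}, {"delta_pos": [0, 0, 25], "dr": [0, 0, 0]}, {"delta_pos": [0, 0, 25], "dr": [0, 0, 0]}, {"delta_pos": [0, 0, 20], "dr": [0, 0, 0]}, {"delta_pos": [0, 0, 0], "dr": [0, 0, 0]}, {"delta_pos": [0, 0, 0], "dr": [0, 0, 0]}, {"delta_pos": [0, 0, 0], "dr": [0, 0, 0]}]'

```text
time_s: 20.35
position: [0.5627, -0.0005, 0.1731]
tool_rot: [[0.158, -0.987, -0.002], [-0.987, -0.158, 0.0], [-0.001, 0.002, -1.0]]
ft_force: [0.1, 0.6, 0.1]
grip_width: 0.0848
```

```bash
python3 st.py w15; python3 pad.py w15
```

```text
t 20.35 z 0.17305407298633488 nose jig 87.11129514621793 -0.5527820780858388 F along,across,z 0.22163393899351877 0.5788602458274262 0.12175564572467246 Mz [ 0.00015409 -0.02533403  0.01292125] yaw 9.11593116686001
w15 58 L,R [-21.5  -34.85] 2.0 44.70000000000001 sd [0.50992819 0.1944171 ]
```

View pics/w15.png

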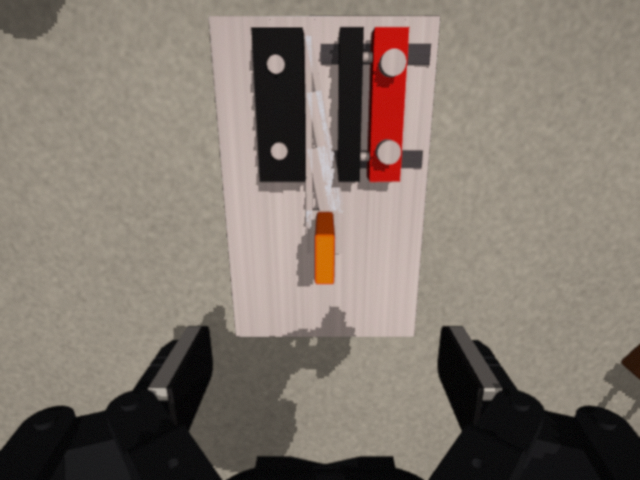

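The blade lies flat along the fixed bar, with its nose near (308,38) and its handle standing at (325,250). The sprung bar (338–362) is still pushed back about 1.6 mm, and the hand is clear. Handing in.

```bash
python3 -c "
from rig import env; print(env.close_job())"
```

```text
the job is handed in; nothing more can be done
None
```

I picked up the nearest blade, slid it flat along the fixed bar into the gap, and let go with the sprung bar pushed back about 1.6–1.7 mm. I then handed the job in at about 20 s of the 72 s allowed; the hand-in gives no verdict. I let go of the blade once on the bench to turn the hand half a turn, so that the wrist camera could see the gap.

- **Nip:** I felt contact with the nose about 77 mm into the gap and pushed on to about 86 mm. Pictures put the push-back at about 1.65 mm, unchanged on letting go; from the taper it should be about 1.75 mm.
- **Alignment:** the straight edge was pressed against the fixed bar, and the camera put it about 0.4 mm off the face. The hand's direction matched the bar to within 0.1°.
- **Forces:** the highest readings I saw between moves were about 15 N in the plane and 8 N upwards at the wrist.
- **After release:** the last picture shows the blade lying along the fixed bar, with the gripper clear and reading no contact force.
- **One reading disagreed:** from the higher last view, the sprung bar's left edge read 0.7 mm further back, with wider scatter. I think that is the blade or shadow beside that edge. The right edge agreed at 1.55 mm, so I went by that.
- **Bystanders:** I kept the arm away from them but did not re-measure where they stand.

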